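Spring out the trail camera's battery tray and stop it with the other finger

TASK

The trail camera lies open on its back on the green mat and its battery tray has to come out a little way for a change of cells. Press the orange eject button down with one finger, with the other finger already waiting outside the tray's end cap, so that the sprung tray comes to rest against that finger with about 25 mm of it out and never gets as far as half-way out. Finish while holding it so: one finger still keeping the button down, the other stopping the tray; do not pinch or lift anything, and leave the file, spring clamp and pine offcut where they lie.

Things in the scene. Friction and masses are not known exactly. Their poses are not given: they have to be found in the camera images.
- trailcam: Olive trail camera lying open on its back, fast on the mat. Back shell: open-topped box 140 (x) x 100 (y) x 45 mm high, side rims 4 mm thick, inner deck 29 mm up with fittings under 4 mm. Origin: centre of its underside; +x points to its bottom end, where the tray comes out; z up. The front door (140 x 100 mm, black panel) lies open along the +y side to y = 156 mm, nowhere over 46 mm high.
- battery_tray: Loose tray of eight AA cells, 0.24 kg, 111 mm long, running along the camera's x in a bay under the deck. Only its end cap shows: an olive wall 100 wide (y), 5 mm thick, top 45 mm above the camera's underside, closing the camera's bottom end. Origin: middle of the lower edge of the cap's outer face; axes as the camera's; home at x 70, y 0, z 1.5 mm in its frame.
- cap_top (a point): Middle of the top edge of the end cap's outer face (moves with the tray). Freed by the button's catch, the tray is driven out along the camera's +x by a spring (5 N at home, 3.3 N at 25 mm out, 1.5 N at 50 mm) within a fraction of a second; unless a finger stops it, it shoots right out.
- button_top (a point): Centre of the top face of the orange eject button, a flat cap 20 (x) x 24 mm (y) on the deck at x 35, y 0 in the camera's frame, top 38 mm above the camera's underside when up. From this centre it is 30 mm to the inner and 35 mm to the outer face of the end cap (tray home), 46 mm to each side rim.
- eject_button (a joint): How far the eject button is pressed down (m): 0 up, 0.006 fully down; springs back up when let go. It takes about 2 N to start and 5.2 N fully down; the catch lets the tray go at about 0.0035.
- mat: Green silicone mat 340 (x) x 460 mm (y), 2 mm thick, fixed; origin at the centre of its underside.
- offcut: Loose pine offcut 90 x 40 x 22 mm lying flat on the mat beside the camera's latch side (-y); origin at the centre of its underside, x along its length. Leave alone.
- clamp: Loose orange plastic spring clamp lying on its side on the mat, about 110 long x 55 wide x 20 mm high; origin underneath its pivot, x towards its jaws. Leave alone.
- file: Loose steel file with red handle, 255 long x 22 mm wide, 22 mm high at the handle, lying on the bench along the -y edge of the mat; origin at its underside near the middle, x towards its tip. Leave alone.
- alu_tray: Shallow aluminium tray 200 x 140 x 18 mm with fresh AA cells, fixed on the bench beyond the +y edge of the mat; origin at the centre of its underside.
Mind the look-alikes: they are no part of the job. What is meant by the battery_tray is not white, and is the larger of those in its own colour.

How it is judged:
By the outcome, as a careful person would: the job done as asked, in the order asked, and still so for the second after the job is handed in, while the arm keeps its last pose, push and grip.
It also fails if it takes over 32 s, if anything falls off the work surface, if the arm or the gripper's body presses on something with over 40 N, if the wrist force passes 120 N, or if a joint passes its speed limit or range.

ROBOT

A 6-joint arm with a two-finger parallel gripper is mounted at the origin on the work surface. World frame = base frame: x ahead of the robot, y to its left, z up, the work surface at z = 0. Lengths are in m, angles in degrees, forces in N, time in s.
With the tool pointing down it reaches from about 0.325 to 1 m from the base axis. Payload 5.1 kg.
Tool frame: the origin (TCP) lies between the finger pads; the fingertips stand 17 mm ahead of it and the grasp point (between the pads) lies 2 mm behind it; z points along the fingers, y is the direction in which the jaws open and shut (so a half turn about z gives the same grasp; the last joint's range is limited). The gripper opens to 85 mm and grips with 20 to 120 N. Pads are 22 mm wide; open, the fingers measure 114 mm over their backs; the gripper's body (76 mm by 85 mm) begins 54 mm behind the grasp point. The pads swing forward as they close: fully open they stand 13 mm farther back than shut.
Start: joints at [70.268, 7.093, 94.555, -0, 78.352, -4.733], TCP at [0.168, 0.628, 0.248] pointing down, gripper open.
Joint ranges: [-149.61, 149.61], [-58.7, 133.49], [1.44, 155.28], [-77.14, 257.14], [18.33, 153.61], [-166.67, 166.67]. Speed limits (degrees/s): [147.25, 147.25, 180, 180, 180, 180].

INTERFACE

Orientations are given as a 3x3 rotation matrix whose columns are the frame's x, y, z axes.
In Python, from bench import * gives the robot as it stands. The module is installed in compiled form; this text tells all that it offers.
- The arm moves only by the tool servo_tool, never from a script. Its argument "deltas" is a list of rows, each a list of 5 numbers: the shift along the tool's x, y, z in m, then the turn about the tool's z in rad, then the finger opening in m, from 0 to 0.0854. In form: [[dx, dy, dz, roll, claw], ...]. A call has 1 to 10 rows; each row shifts and turns the commanded pose from where the row before left it, along the tool's axes as they then stand; what a row does not reach is not made up. A row lasts 1/10 s, in which the tool goes at most 50 mm and 8.59 degrees, less where a joint would pass 70% of its speed; a pose out of reach is approached as far as the arm can. A call with a gripper value outside its range is refused whole. The fingers move at their own pace and stop on an object; "force" is the grip in N (left out, the last holds). Time passes only in rows, so rows that do not move let the fingers close. It gives the time, the measured TCP pose, the force and the opening at its end, in the units of the state.
- read_state(): the state, without advancing time (a new reading comes with each control period).
- read_camera(name): name is "scene" or "top" or "wrist"; returns a dict with "color" (400x640x3 uint8, red, green, blue), "depth" (400x640 float32, m along the optical axis (not along the pixel's ray), 0 where there is no reading), "fx", "fy", "cx", "cy" (pixels), "rvec" (rotation vector, rad) and "tvec" (3), from world to camera coordinates, as OpenCV has them. Camera axes: x right, y down, z forward; pixel columns grow to the right and rows downward; lengths in m; the calibration is good to about 2 mm. The wrist camera is an equidistant fisheye: a pixel r from the principal point sees the ray r / f radians off the axis. A picture is of the moment at which its call begins.
- job_done(): hands the job in, once; it reports no verdict.
The state is a dict: "time": time; "joint_pos": joint angles; "joint_vel": joint speeds; "tau": joint torques, N m; "tcp_pos": TCP position; "ee_rot": TCP orientation; "contact_force": force on the tool from outside, world axes, zero at the start; "torque": the same for the moment, N m; "grip_width": finger opening in m.
Only numpy, scipy, OpenCV 4.12 (cv2) and the standard library are available. Lean on these libraries where they do the work, as an engineer would, in place of code of your own. Each camera call takes 0.05 s, during which the arm holds its last target.

## Working session

There is one attempt and no reset: what is moved stays moved. The work goes in short steps, Python scripts to look and compute and a tool call to move; the robot and the scene stay as the last step left them, time stands still between calls to the robot, and variables do not carry over. Pictures are saved under pics/ and viewed, and the job is handed in when it is done.

Besides the shell and the picture viewer there is one more tool, called after "Emit:" as name([rows], argument=value, ...), one row to a line, values as JSON. servo_tool: Moves the arm, as the interface text tells. Its arguments: {"type":"object","properties":{"deltas":{"type":"array","items":{"type":"array","items":{"type":"number"}}},"force":{"type":"number"}},"required":["deltas"]}

```bash
mkdir -p pics; python3 - <<'E'
from bench import *
import cv2
s=read_state()
for k,v in s.items(): print(k,v)
for n in("scene","top"):
    c=read_camera(n); cv2.imwrite(f"pics/{n}0.png",c["color"][:,:,::-1])
    print(n,c["fx"],c["cx"],c["cy"],c["rvec"],c["tvec"])
E
```

```text
time 0.0
joint_pos [ 7.02665427e+01  7.13509416e+00  9.46354787e+01 -1.00016728e-03
  7.83501907e+01 -4.73293908e+00]
joint_vel [ 0.02202515  0.07343997 -0.05315131  0.04477857  0.02754843 -0.03378436]
tau [-5.88560924e-04 -4.23608744e+01 -3.65452337e+01 -1.27692374e-04
  7.09505359e-03  4.89740685e-06]
tcp_pos [0.16807775 0.62729418 0.2470205 ]
ee_rot [[-9.65924348e-01  2.58823628e-01 -6.95568478e-04]
 [ 2.58824515e-01  9.65922311e-01 -1.98971373e-03]
 [ 1.56880185e-04 -2.10194311e-03 -9.99997779e-01]]
contact_force [-0.30873439 -0.26836784 -0.14772405]
torque [-0.01454867  0.00321463  0.03410733]
grip_width 0.08534159814106947
scene 404.0884224071352 312.83617758238677 201.5431704821971 [ 0.77299672  2.673401   -0.98636931] [ 0.51023463 -0.19563593  1.3228762 ]
top 517.4210437841986 317.7155028480713 200.21389523763418 [ 2.10981678 -2.09726418  0.23304901] [-0.0106765   0.60760414  1.71036221]
```

View pics/scene0.png

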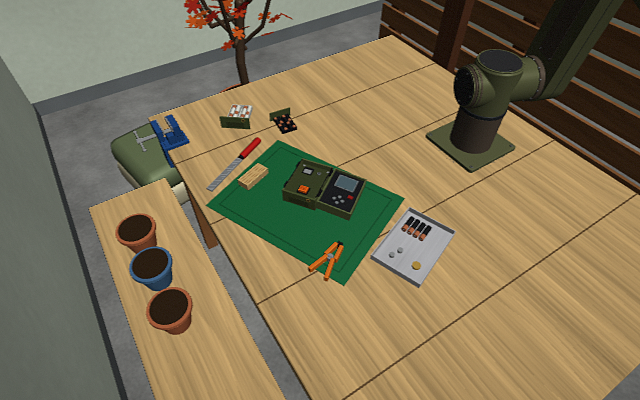

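View pics/top0.png

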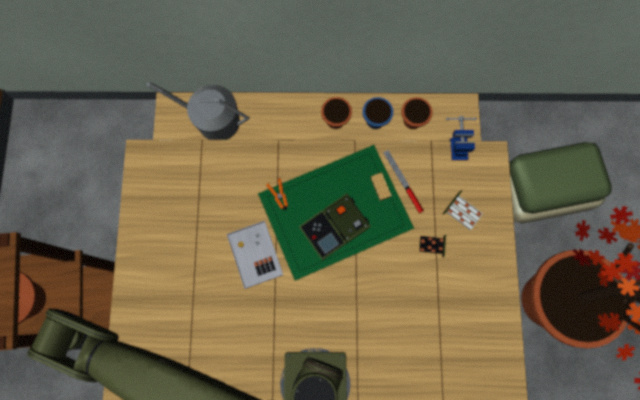

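```bash
cat > h.py <<'E'
from bench import *
import cv2, numpy as np
def cam(n):
    c=read_camera(n); c["R"]=cv2.Rodrigues(np.array(c["rvec"]))[0]; c["t"]=np.array(c["tvec"]).ravel(); return c
def crop(c,u0,v0,u1,v1,s,fn):
    im=c["color"][v0:v1,u0:u1,::-1]; cv2.imwrite("pics/"+fn,cv2.resize(im,None,fx=s,fy=s,interpolation=cv2.INTER_CUBIC))
def onz(c,u,v,z):
    r=c["R"].T@np.array([(u-c["cx"])/c["fx"],(v-c["cy"])/c["fy"],1]); o=-c["R"].T@c["t"]
    return o+r*(z-o[2])/r[2]
def proj(c,P):
    p=c["R"]@np.asarray(P)+c["t"]; return c["fx"]*p[0]/p[2]+c["cx"],c["fy"]*p[1]/p[2]+c["cy"]
E
python3 - <<'E'
from h import *
c=cam("top"); crop(c,285,180,385,270,8,"topc.png")
c=cam("scene"); crop(c,260,140,390,230,6,"scc.png")
E
```

```text
(no output)
```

View pics/topc.png

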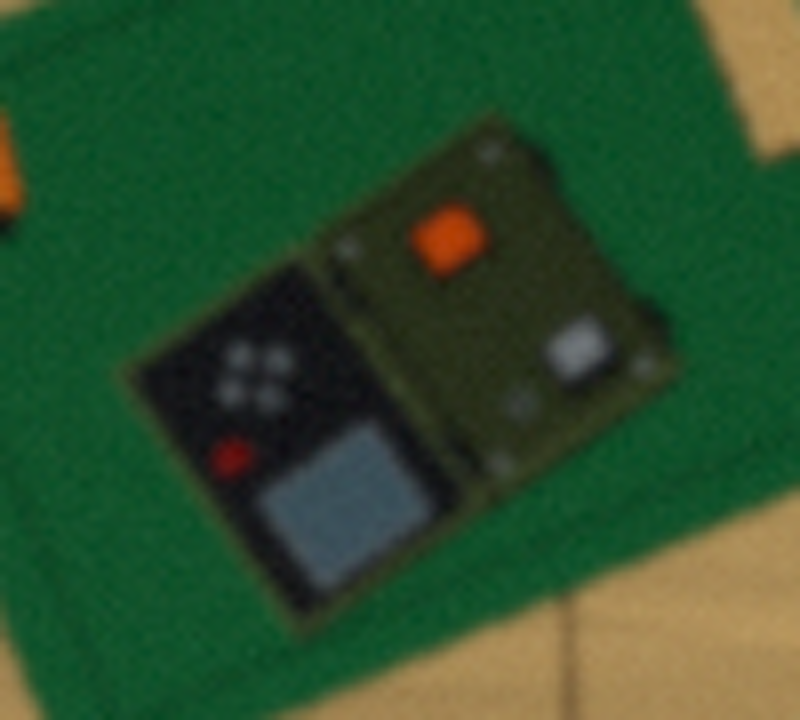

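View pics/scc.png

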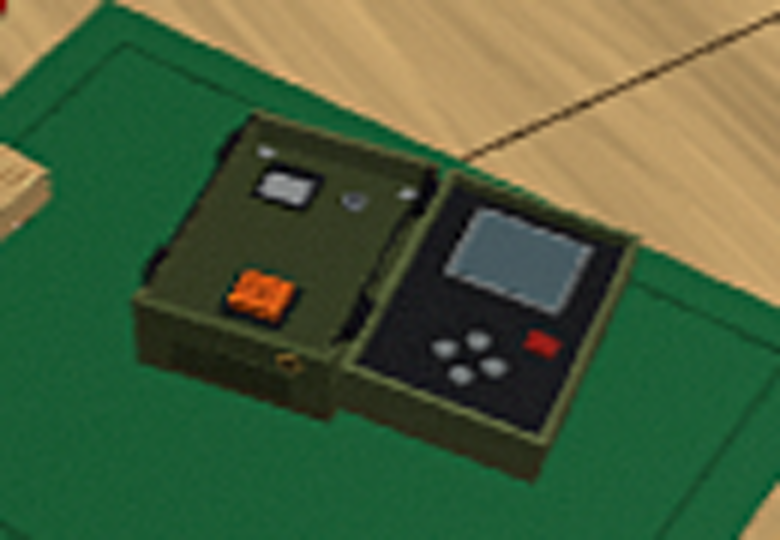

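```bash
cat > fit.py <<'E'
from h import *
from scipy.optimize import least_squares
T=cam("top");S=cam("scene")
mt=[((35,0,38),341.2,210),((70,-50,45),346.6,194.2),((70,50,45),324.1,210.4),((-70,-50,45),369.8,226),((70,156,46),300.6,226.3),((-70,156,46),322.9,259)]
ms=[((35,0,38),303.7,187.5),((70,-50,45),282.8,189.5),((70,50,45),315.8,200),((-70,-50,45),302.5,158.8),((-70,50,45),332.7,167.8),((70,156,46),350.8,213.3),((-70,156,46),366.2,180)]
def W(p,P):
    x,y,a=p; P=np.array(P)/1000; return np.array([x+np.cos(a)*P[0]-np.sin(a)*P[1],y+np.sin(a)*P[0]+np.cos(a)*P[1],.002+P[2]])
def res(p,sets): return np.concatenate([np.array(proj(c,W(p,P)))-(u,v) for c,m in sets for P,u,v in m])
b=onz(T,341.2,210,.04);k=onz(T,369.8,226,.047);e=onz(T,346.6,194.2,.047); d=e-k
p0=[b[0],b[1],np.arctan2(d[1],d[0])]
for sets in([(T,mt)],[(S,ms)],[(T,mt),(S,ms)]):
    r=least_squares(res,p0,args=(sets,),x_scale=[.01,.01,.1]); print(r.x[:2],np.degrees(r.x[2]),np.abs(r.fun).round(1))
    print(" button",W(r.x,(35,0,38)),"cap",W(r.x,(70,0,45)))
E
python3 fit.py
```

```text
[ 0.55135618 -0.11023844] 35.53513490052561 [0.3 0.1 0.8 0.8 0.1 0.8 1.4 0.3 1.8 0.6 0.5 1.3]
 button [ 0.57983776 -0.08989636  0.04      ] cap [ 0.60831933 -0.06955429  0.047     ]
[ 0.55433254 -0.10140018] 33.75670116688771 [0.6 1.  1.3 0.4 1.5 1.  0.2 0.7 1.1 0.1 0.2 0.2 2.  1.9]
 button [ 0.5834317  -0.08195182  0.04      ] cap [ 0.61253086 -0.06250346  0.047     ]
[ 0.5524313  -0.10578788] 34.470896709067496 [0.8 0.5 0.1 1.1 1.3 1.6 0.  0.2 3.2 0.6 2.7 0.4 0.7 0.2 1.3 0.6 1.4 0.4
 0.3 1.7 0.6 1.5 0.3 2.  1.6 3.7]
 button [ 0.58128578 -0.08597831  0.04      ] cap [ 0.61014026 -0.06616875  0.047     ]
```

Emit:
servo_tool([
  [-0.015, -0.014, 0, 0, 0.0854],
  [-0.03, -0.028, 0, 0, 0.0854],
  [-0.03, -0.028, 0, 0, 0.0854],
  [-0.03, -0.028, 0, 0, 0.0854],
  [-0.03, -0.028, 0, 0, 0.0854],
  [-0.03, -0.028, 0, 0, 0.0854],
  [-0.03, -0.028, 0, 0, 0.0854],
  [-0.03, -0.028, 0, 0, 0.0854],
  [-0.03, -0.028, 0, 0, 0.0854],
  [-0.03, -0.028, 0, 0, 0.0854],
])

```text
time: 1.3
tcp_pos: [0.3753, 0.2957, 0.2485]
ee_rot: [[-0.966, 0.259, 0.001], [0.259, 0.966, 0.0], [-0.001, 0.001, -1.0]]
contact_force: [-0.2, 0.4, -0.3]
grip_width: 0.0852
```

Emit:
servo_tool([
  [-0.03, -0.028, 0, 0, 0.0854],
  [-0.03, -0.028, 0, 0, 0.0854],
  [-0.03, -0.028, 0, 0, 0.0854],
  [-0.03, -0.028, 0, 0, 0.0854],
  [-0.03, -0.028, 0, 0, 0.0854],
  [-0.03, -0.028, 0, 0, 0.0854],
  [-0.03, -0.028, 0, 0, 0.0854],
  [-0.03, -0.028, 0, 0, 0.0854],
  [-0.03, -0.028, 0, 0, 0.0854],
  [-0.03, -0.028, 0, 0, 0.0854],
])

```text
time: 2.3
tcp_pos: [0.5927, -0.0526, 0.2484]
ee_rot: [[-0.966, 0.259, 0.0], [0.259, 0.966, 0.0], [-0.0, 0.0, -1.0]]
contact_force: [0.7, 0.9, -0.2]
grip_width: 0.0852
```

Emit:
servo_tool([
  [-0.015, -0.014, 0, 0, 0.053],
  [0, 0, 0, 0.08, 0.053],
  [0, 0, 0, 0.12, 0.053],
  [0, 0, 0, 0.12, 0.053],
  [0, 0, 0, 0.12, 0.053],
  [0, 0, 0, 0.12, 0.053],
  [0, 0, 0, 0.1, 0.053],
  [0, 0, 0, 0.047, 0.053],
  [0, 0, 0, 0, 0.053],
  [0, 0, 0, 0, 0.053],
])

```text
time: 3.3
tcp_pos: [0.6027, -0.068, 0.2483]
ee_rot: [[-0.567, 0.823, -0.0], [0.823, 0.567, 0.0], [0.0, -0.0, -1.0]]
contact_force: [-0.7, 0.3, 0.1]
grip_width: 0.0529
```

```bash
python3 - <<'E'
from h import *
s=read_state(); print(s["time"],s["tcp_pos"],s["ee_rot"],s["contact_force"],s["grip_width"],s["joint_pos"])
c=cam("wrist"); cv2.imwrite("pics/w1.png",c["color"][:,:,::-1]); print(c["fx"],c["cx"],c["cy"],c["R"],-c["R"].T@c["t"])
c=cam("top"); crop(c,285,170,385,260,8,"t1.png")
c=cam("scene"); crop(c,240,60,400,180+50,5,"s1.png")
E
```

```text
3.3 [ 0.60274744 -0.06797393  0.24829962] [[-5.67465559e-01  8.23397115e-01 -1.74855887e-04]
 [ 8.23397089e-01  5.67465586e-01  2.05884911e-04]
 [ 2.68749740e-04 -2.71432325e-05 -9.99999964e-01]] [-0.70653627  0.2971092   0.09279842] 0.052920645946513564 [-1.15079618e+01  1.67997497e+00  1.00287235e+02  9.77242135e-03
  7.80449606e+01 -4.60836687e+01]
309.70691628693146 321.18356601388314 200.23869595519486 [[ 8.23055602e-01  5.67960406e-01 -6.72744415e-04]
 [ 5.41126911e-01 -7.83809162e-01  3.04671732e-01]
 [ 1.72514177e-01 -2.51125816e-01 -9.52457182e-01]] [ 0.55842389 -0.00386675  0.37179154]
```

View pics/w1.png

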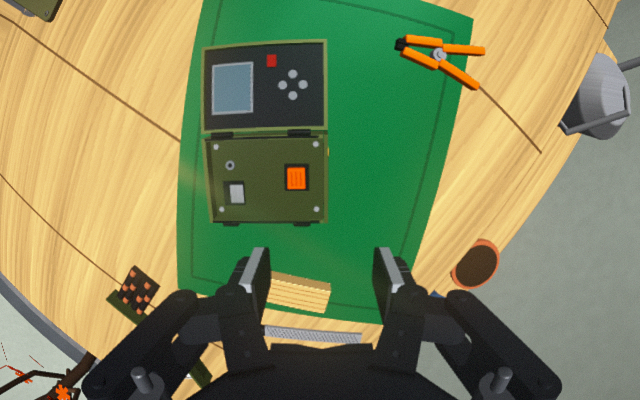

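View pics/s1.png

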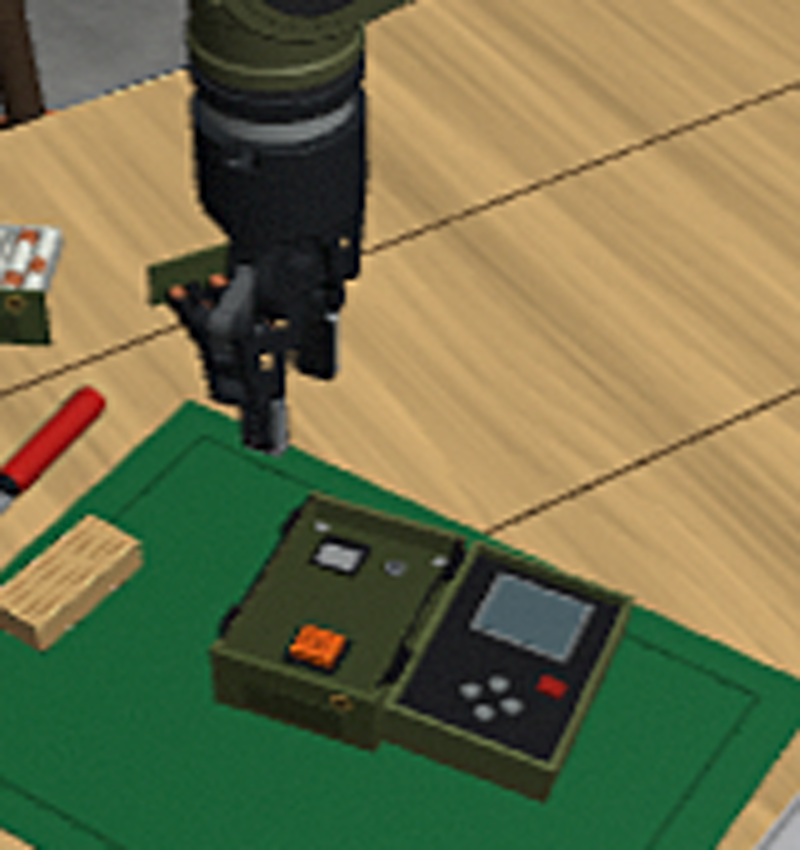

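```bash
python3 - <<'E'
from h import *
c=cam("wrist"); crop(c,195,130,335,230,5.7,"w1c.png")
crop(c,195,30,335,135,5.7,"w1d.png")
E
```

```text
(no output)
```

View pics/w1c.png

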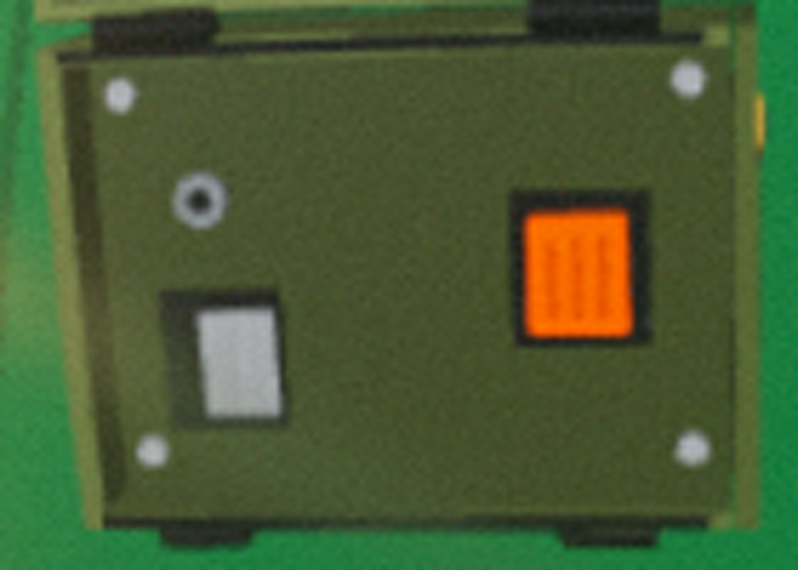

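View pics/w1d.png

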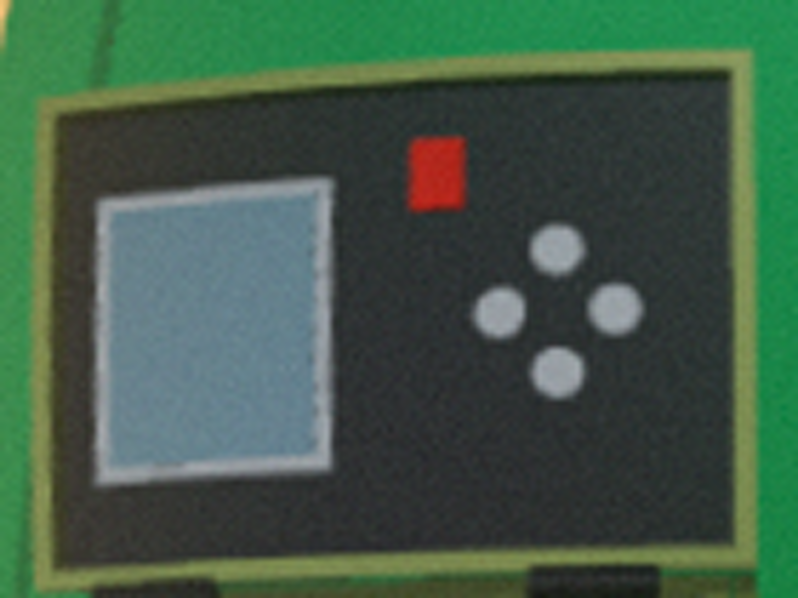

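```bash
cat > wf.py <<'E'
from h import *
from scipy.optimize import least_squares
def fe(c,P):
    p=c["R"]@np.asarray(P)+c["t"]; r=np.hypot(p[0],p[1]); th=np.arctan2(r,p[2]); return c["fx"]*th*p[0]/r+c["cx"],c["fy"]*th*p[1]/r+c["cy"]
def W(p,P):
    x,y,a=p; P=np.array(P)/1000; return np.array([x+np.cos(a)*P[0]-np.sin(a)*P[1],y+np.sin(a)*P[0]+np.cos(a)*P[1],.002+P[2]])
def fit(c,m):
    f=lambda p:np.concatenate([np.array(fe(c,W(p,P)))-(u,v) for P,u,v in m])
    return least_squares(f,[.552,-.106,.6],x_scale=[.01,.01,.1])
def ray3(c,u,v):
    x=(u-c["cx"])/c["fx"];y=(v-c["cy"])/c["fy"];r=np.hypot(x,y); d=c["depth"][int(round(v)),int(round(u))]
    k=np.tan(r)/r; return c["R"].T@(np.array([x*k,y*k,1])*d-c["t"])
E
python3 - <<'E'
from wf import *
c=cam("wrist")
m=[((35,0,38),296.4,177.9),((70,-50,45),327.8,222.5),((-70,-50,45),210.8,222.5),((70,50,45),327.5,133.5),((70,156,46),326.6,39.1),((-70,156,46),201.7,47.5)]
r=fit(c,m); print(r.x,np.degrees(r.x[2]),r.fun.round(1)); print(W(r.x,(35,0,38)),W(r.x,(70,0,45)))
r=fit(c,m[:4]); print(r.x,np.degrees(r.x[2]),r.fun.round(1)); print(W(r.x,(35,0,38)),W(r.x,(70,0,45)))
for u,v in((296.4,177.9),(350,200),(255,185),(326,180)): print(ray3(c,u,v))
# fingertips: depth around
for u,v in((262,252),(255,285),(385,255),(392,285)): print(ray3(c,u,v))
s=read_state();R=s["ee_rot"];t=s["tcp_pos"]
for y in(-.0265,.0265):
  for x in(-.011,.011): print([round(k) for k in fe(c,t+R@np.array([x,y,.017]))])
E
```

```text
[ 0.55444552 -0.107742    0.60895687] 34.89065869292069 [ 0.4  2.2  0.7  1.8 -0.8  1.4  1.1  1.8  1.5 -3.8 -3.9 -3.1]
[ 0.5831541  -0.08772157  0.04      ] [ 0.61186268 -0.06770115  0.047     ]
[ 0.55299931 -0.10646586  0.61558494] 35.270418872363585 [-0.1  0.3  0.6 -0.1 -1.1  0.3  0.3 -0.4]
[ 0.58157456 -0.0862556   0.04      ] [ 0.61014981 -0.06604533  0.047     ]
[ 0.58154621 -0.08636915  0.03805572]
[ 6.55752525e-01 -8.13955625e-02 -3.21289927e-04]
[ 0.54666132 -0.1232433   0.02810433]
[ 0.60890962 -0.06835887  0.04511202]
[ 0.57345202 -0.07524435  0.24271766]
[ 0.57565746 -0.07595366  0.26842049]
[ 0.62129665 -0.0427528   0.24511732]
[ 0.61996413 -0.04399095  0.27031287]
[272, 278]
[269, 242]
[371, 279]
[374, 242]
```

```bash
python3 - <<'E'
from wf import *
c=cam("wrist"); crop(c,215,235,425,330,3.8,"w1f.png")
for u,v in((252,250),(257,250),(263,250),(268,250),(266,255),(379,250),(384,250),(390,250),(376,255)): 
    p=ray3(c,u,v);s=read_state(); print(u,v,p,(s["ee_rot"].T@(p-s["tcp_pos"])).round(4))
E
```

```text
252 250 [ 0.58873994 -0.21616906 -0.00266512] [-0.1139 -0.0954  0.2509]
257 250 [ 0.571202   -0.07719458  0.240177  ] [ 0.0106 -0.0311  0.0081]
263 250 [ 0.57358324 -0.07532827  0.2404041 ] [ 0.0108 -0.0281  0.0079]
268 250 [ 0.57621045 -0.07650522  0.2354834 ] [ 0.0083 -0.0266  0.0128]
266 255 [ 0.57589367 -0.07572576  0.24239032] [ 0.0092 -0.0264  0.0059]
379 250 [ 0.61932792 -0.04368071  0.24060844] [0.011  0.0275 0.0077]
384 250 [ 0.62134679 -0.04230443  0.24069661] [0.011  0.03   0.0076]
390 250 [ 0.62406553 -0.0408027   0.24024622] [0.0107 0.0331 0.008 ]
376 255 [ 0.62069684 -0.04723499  0.2386986 ] [0.0073 0.0266 0.0096]
```

View pics/w1f.png

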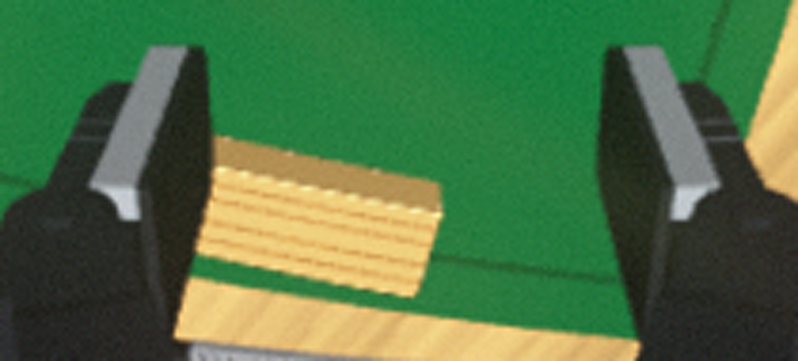

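Emit:
servo_tool([
  [-0.0027, 0.0042, 0.01, -0.011, 0.056],
  [0, 0, 0.025, 0, 0.056],
  [0, 0, 0.03, 0, 0.056],
  [0, 0, 0.03, 0, 0.056],
  [0, 0, 0.03, 0, 0.056],
  [0, 0, 0.025, 0, 0.056],
  [0, 0, 0.01, 0, 0.056],
  [0, 0, 0, 0, 0.056],
  [0, 0, 0, 0, 0.056],
])

```text
time: 4.5
tcp_pos: [0.6087, -0.0684, 0.0892]
ee_rot: [[-0.575, 0.818, 0.001], [0.818, 0.575, -0.0], [-0.001, 0.001, -1.0]]
contact_force: [0.0, -0.0, 0.2]
grip_width: 0.0557
```

```bash
python3 - <<'E'
from wf import *
s=read_state(); print(s["time"],s["tcp_pos"],np.degrees(np.arctan2(s["ee_rot"][1,1],s["ee_rot"][0,1])),s["contact_force"],s["grip_width"])
c=cam("wrist"); cv2.imwrite("pics/w2.png",c["color"][:,:,::-1]); crop(c,220,190,420,330,4,"w2c.png")
c=cam("scene"); crop(c,260,130,360,220,8,"s2.png")
E
```

```text
4.5 [ 0.60865009 -0.0683527   0.08923365] 35.132909774554705 [ 0.03350648 -0.04277809  0.16151173] 0.055696710320199835
```

View pics/w2.png

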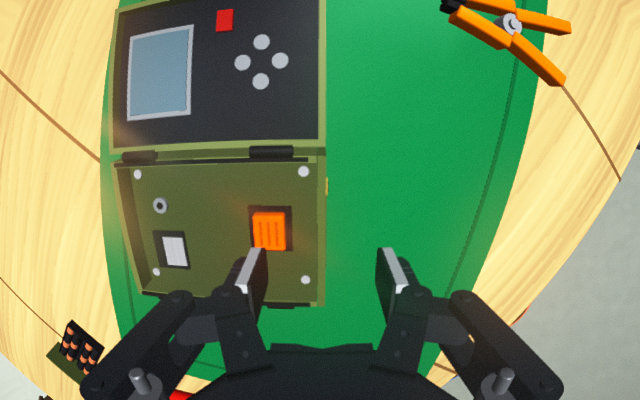

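View pics/w2c.png

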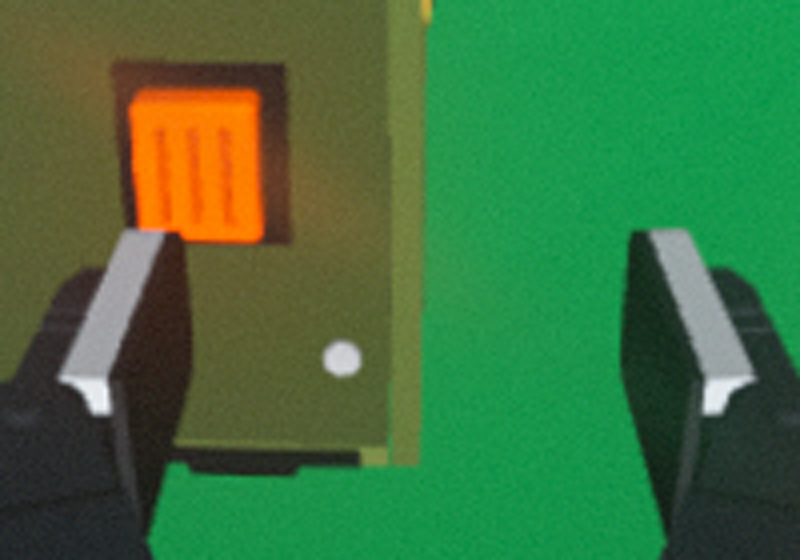

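View pics/s2.png

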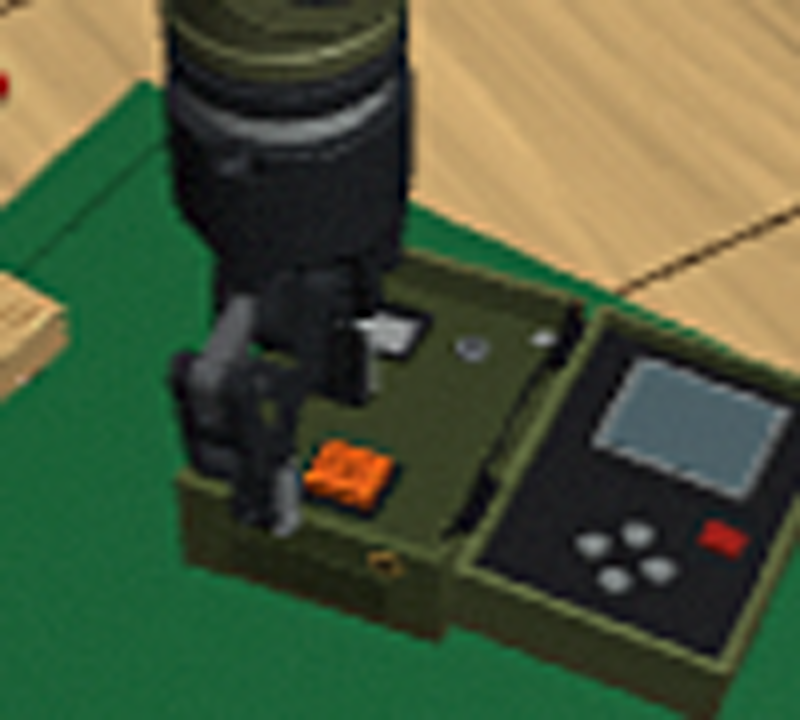

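```bash
python3 - <<'E'
from wf import *
c=cam("wrist");s=read_state();R=s["ee_rot"];t=s["tcp_pos"]
m=[((35,0,38),269.25,231.5),((70,-50,45),325,306.2),((70,50,45),326,152)]
r=fit(c,m); print(r.x,np.degrees(r.x[2]),r.fun.round(1))
for P in((35,0,38),(70,0,45),(35,0,45),(70,-50,45),(70,50,45)): print(P,(R.T@(W(r.x,P)-t)).round(4))
for u,v in((269,231),(250,220),(323,240),(360,230)): print("depth",(R.T@(ray3(c,u,v)-t)).round(4))
for z in(.007,.010,.013,.017): print(z,[[round(k) for k in fe(c,t+R@np.array([x,y,z]))] for y in(-.0278,.0278) for x in(.011,-.011)])
for u,v in((252,250),(256,250),(260,250),(258,249),(258,248),(386,249),(390,250)): print(u,v,(R.T@(ray3(c,u,v)-t)).round(4))
E
```

```text
[ 0.55312096 -0.10586613  0.61188986] 35.05870630538668 [-0.4  0.4  0.1 -1.4  0.3  0.6]
(35, 0, 38) [ 0.0018 -0.0325  0.0503]
(70, 0, 45) [0.0017 0.0026 0.0434]
(35, 0, 45) [ 0.0018 -0.0324  0.0433]
(70, -50, 45) [-0.0483  0.0025  0.0435]
(70, 50, 45) [0.0517 0.0026 0.0432]
depth [ 0.002  -0.0325  0.0513]
depth [ 0.0059 -0.0461  0.0595]
depth [-0.0013  0.001   0.0456]
depth [-0.0141  0.0291  0.0904]
0.007 [[263, 250], [267, 289], [380, 251], [376, 289]]
0.01 [[264, 248], [268, 285], [379, 248], [375, 286]]
0.013 [[265, 245], [268, 282], [378, 245], [374, 282]]
0.017 [[266, 242], [270, 278], [376, 242], [373, 278]]
252 250 [ 0.0102 -0.0337  0.0088]
256 250 [ 0.0106 -0.0316  0.0082]
260 250 [ 0.0107 -0.0295  0.0079]
258 249 [ 0.0103 -0.0309  0.0099]
258 248 [ 0.01   -0.0313  0.0116]
386 249 [0.0106 0.0313 0.0093]
390 250 [0.0114 0.0327 0.0066]
```

Emit:
servo_tool([
  [0.0018, 0, 0.004, 0, 0.056],
  [0, 0, 0.008, 0, 0.056],
  [0, 0, 0.01, 0, 0.056],
  [0, 0, 0.008, 0, 0.056],
  [0, 0, 0.003, 0, 0.056],
  [0, 0, 0, 0, 0.056],
  [0, 0, 0, 0, 0.056],
])

```text
time: 5.35
tcp_pos: [0.6069, -0.0668, 0.0553]
ee_rot: [[-0.575, 0.818, -0.0], [0.818, 0.575, 0.0], [0.0, -0.0, -1.0]]
contact_force: [0.6, 0.4, 0.4]
grip_width: 0.0562
```

```bash
python3 - <<'E'
from wf import *
s=read_state(); print(s["time"],s["tcp_pos"],s["contact_force"],s["grip_width"])
c=cam("wrist"); crop(c,220,190,420,330,4,"w3c.png")
E
```

```text
5.35 [ 0.60692186 -0.06677401  0.05527479] [0.57303325 0.36761831 0.41568542] 0.0561631545985562
```

View pics/w3c.png

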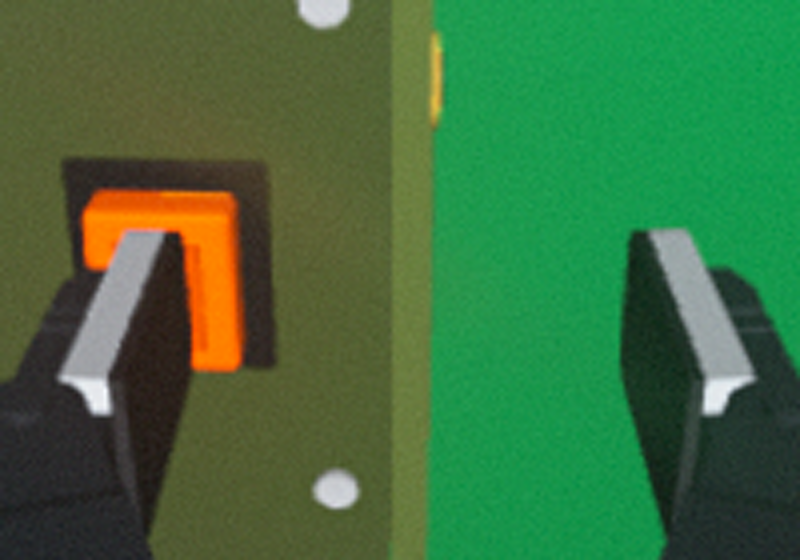

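Emit:
servo_tool([
  [0, 0, 0.001, 0, 0.056],
  [0, 0, 0.001, 0, 0.056],
  [0, 0, 0.001, 0, 0.056],
  [0, 0, 0, 0, 0.056],
  [0, 0, 0, 0, 0.056],
])

```text
time: 5.9
tcp_pos: [0.607, -0.0668, 0.0526]
ee_rot: [[-0.575, 0.818, 0.0], [0.818, 0.575, -0.0], [-0.0, 0.0, -1.0]]
contact_force: [0.4, 0.8, 2.3]
grip_width: 0.0559
```

Emit:
servo_tool([
  [0, 0, 0.001, 0, 0.056],
  [0, 0, 0.001, 0, 0.056],
  [0, 0, 0, 0, 0.056],
  [0, 0, 0, 0, 0.056],
])

```text
time: 6.3
tcp_pos: [0.607, -0.0668, 0.0505]
ee_rot: [[-0.575, 0.818, 0.0], [0.818, 0.575, -0.0], [-0.0, 0.0, -1.0]]
contact_force: [-0.5, 0.1, 2.3]
grip_width: 0.056
```

Emit:
servo_tool([
  [0, 0, 0.001, 0, 0.056],
  [0, 0, 0, 0, 0.056],
  [0, 0, 0, 0, 0.056],
])

```text
time: 6.6
tcp_pos: [0.6076, -0.0665, 0.0498]
ee_rot: [[-0.575, 0.818, 0.002], [0.818, 0.575, 0.0], [-0.001, 0.002, -1.0]]
contact_force: [2.1, 3.1, 3.9]
grip_width: 0.0559
```

```bash
python3 - <<'E'
from wf import *
c=cam("wrist"); crop(c,220,190,420,330,4,"w4c.png")
print(np.mean([ (cam("wrist"),read_state()["contact_force"])[1] for _ in range(6)],0), read_state()["time"])
E
```

```text
[3.19422546 2.44325442 4.06055786] 6.95
```

View pics/w4c.png

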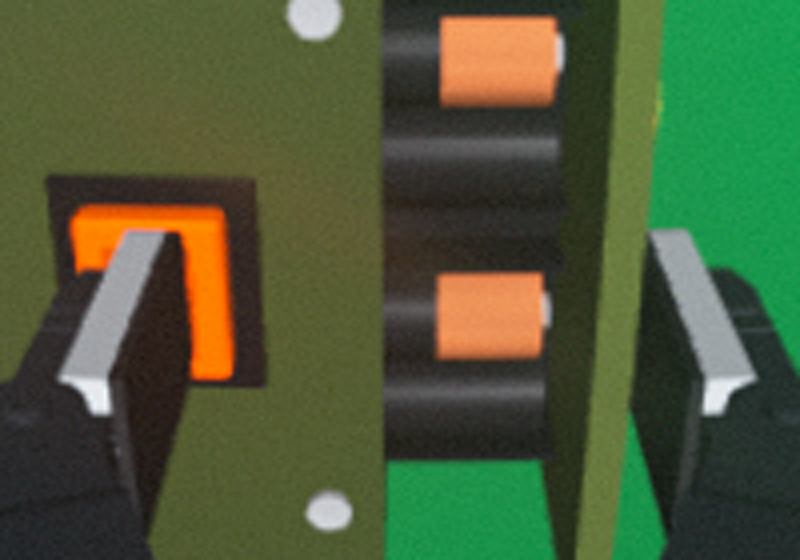

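Emit:
servo_tool([
  [0, 0, 0.0005, 0, 0.056],
  [0, 0, 0.0005, 0, 0.056],
  [0, 0, 0, 0, 0.056],
  [0, 0, 0, 0, 0.056],
  [0, 0, 0, 0, 0.056],
])

```text
time: 7.45
tcp_pos: [0.6076, -0.0666, 0.049]
ee_rot: [[-0.575, 0.818, 0.002], [0.818, 0.575, 0.0], [-0.001, 0.002, -1.0]]
contact_force: [2.8, 3.8, 5.7]
grip_width: 0.056
```

```bash
python3 - <<'E'
from wf import *
c=cam("wrist"); cv2.imwrite("pics/w5.png",c["color"][:,:,::-1])
print(np.mean([ (cam("wrist"),read_state()["contact_force"])[1] for _ in range(6)],0), read_state()["time"],read_state()["tcp_pos"],read_state()["grip_width"])
c=cam("scene"); crop(c,250,130,370,220,6.6,"s5.png")
E
```

```text
[3.15537048 3.37967033 5.6312041 ] 7.8 [ 0.60757237 -0.06656463  0.04901432] 0.05619977360811771
```

View pics/w5.png

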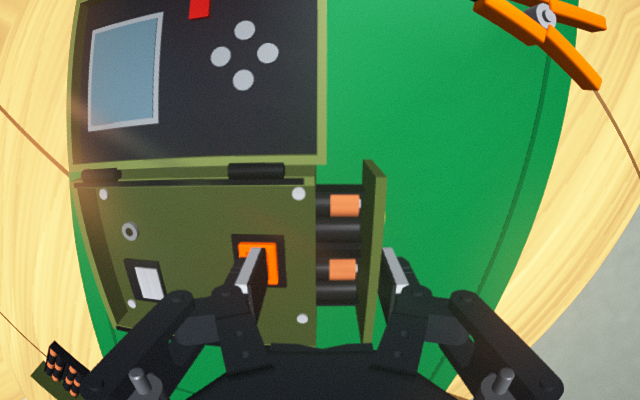

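View pics/s5.png

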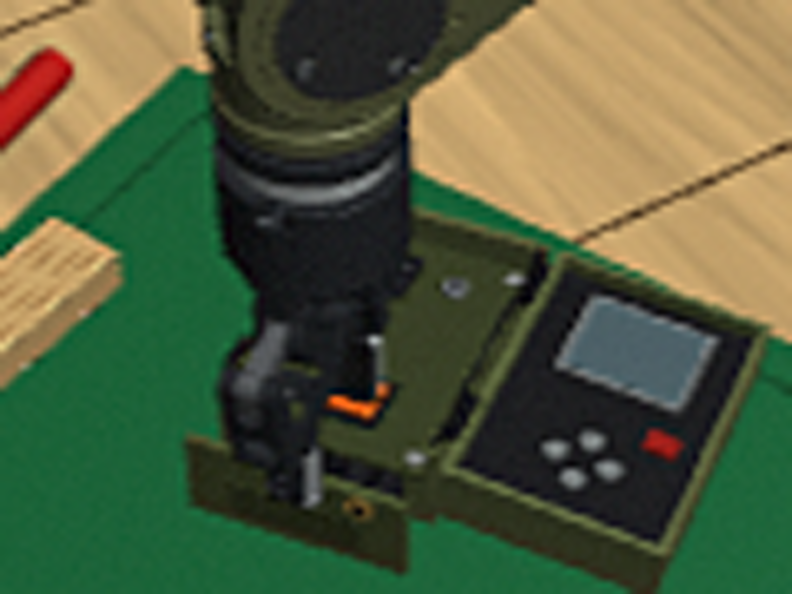

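```bash
python3 -c "
from bench import *
job_done()
s=read_state();print(s['time'],s['tcp_pos'],s['contact_force'])"
```

```text
the job is handed in; nothing more can be done
the job is handed in; nothing more can be done
```

The battery tray is out about 25 mm and resting against the waiting finger, with the other finger still holding the orange button down. I set the fingers 56 mm apart along the camera's x, put the outer one in place outside the end cap first, then pressed the button in small steps until the tray came free.

- **Tray position:** the last wrist picture shows the cap against the outer finger. From the finger position and the fitted camera pose I work out 25.2 mm out, with a few millimetres of uncertainty. I did not measure the cap directly.
- **Button:** I pressed about 1 mm past the point where the tray came free. The last vertical reading was about 5.6 N against the 5.2 N stated for fully down. The extra could be sensor bias or friction of the cap on the finger, so the button is at or near fully down.
- **Tray push:** the sideways force on the finger was 4.0 N just after release and 4.6 N at the last check, against the 3.3 N expected. I did not find out why.
- **Cap tilt:** the cap looked slightly skewed in the close view, but its exposed width is nearly even in the full view, so I left it.
- **Bystanders:** the approach path kept clear of the file, clamp and offcut, but I did not measure their positions afterwards.
- **Time:** the job was handed in at about 7.8 s of the 32 s limit.

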